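# Clamp a chromatography column in its leaning bench clamp

## Robot

A 6-joint arm with a two-finger parallel gripper is mounted at the origin on the work surface. World frame = base frame: x ahead of the robot, y to its left, z up, the work surface at z = 0. Lengths are in m, angles in rad, forces in N, time in s.
With the tool pointing down it reaches from about 0.3 to 1 m from the base axis. Payload 5.1 kg.
Tool frame: the origin (TCP) lies at the very end of the fingers, on their centre line; the grasp point (between the pads) lies 19 mm behind it; z points along the fingers, y is the line along which they close (so a half turn about z gives the same grasp; the last joint's range is limited). The gripper opens to 95 mm and grips with 3 to 60 N. Pads are 20 mm wide; open, the fingers measure 119 mm over their backs; the gripper's body (75 mm by 180 mm) begins 59 mm behind the grasp point.
Start: joints at [-1.265, 0.124, 1.65, -0, 1.367, -0.083], TCP at [0.246, -0.601, 0.215] pointing down, gripper open.
Joint ranges: [-2.61, 2.61], [-1.02, 2.33], [0.03, 2.71], [-1.35, 4.49], [0.32, 2.68], [-2.91, 2.91]. Speed limits (rad/s): [2.57, 2.57, 3.14, 3.14, 3.14, 3.14].

## Interface

Orientations are given as a unit quaternion [w, x, y, z].
In Python, from workcell import ctrl, viewer gives the robot as it stands. The module is installed in compiled form; this text tells all that it offers.
- The arm moves only by the tool servo_tool, never from a script. Its argument "commands" is text: rows parted by semicolons, each of 7 numbers parted by spaces: the shift along the tool's x, y, z in m, then the turn, a rotation vector about the tool's x, y, z in rad, then the finger opening in m, from 0 to 0.0951. A call has 1 to 12 rows; each row shifts and turns the commanded pose from where the row before left it, along the tool's axes as they then stand; what a row does not reach is not made up. A row lasts 1/10 s, in which the tool goes at most 50 mm and 8.59 degrees, less where a joint would pass 70% of its speed; a pose out of reach is approached as far as the arm can. A call is refused whole if a number of a shift passes 0.05 or a number of a turn 0.15, either way. A call with a gripper value outside its range is refused whole. The fingers move at their own pace and stop on an object; "newtons" is the grip in N (left out, the last holds). Time passes only in rows, so rows that do not move let the fingers close. It gives the time, the measured TCP pose, the force, the opening and the grip force at its end, in the units of the state.
- ctrl.observe(): the state, without advancing time (a new reading comes with each control period).
- viewer.capture(name): name is "side" or "top"; returns (picture, depth): 384x512x3 uint8, red, green, blue; 384x512 float32, m along the optical axis (not along the pixel's ray), 0 where there is no reading.
- viewer.camera_info(name): a dict with "fx", "fy", "cx", "cy" (pixels), "R" (3x3) and "t" (3): a world point X has camera coordinates R X + t. Camera axes: x right, y down, z forward; pixel columns grow to the right and rows downward; lengths in m; the calibration is good to about 2 mm. A picture is of the moment at which its call begins. camera_info takes no time and is no camera call.
- ctrl.sign_off(): hands the job in; it is judged then, once.
The state is a dict: "time": time; "qpos": joint angles; "joint_velocities": joint speeds; "joint_torque": joint torques, N m; "tcp_pos": TCP position; "tcp_rot": TCP orientation; "wrist_force": force on the tool from outside, world axes, zero at the start; "moment": the same for the moment, N m; "opening": finger opening in m; "grip_force": force on a finger pad.
Only numpy, scipy, OpenCV 4.12 (cv2) and the standard library are available. Lean on these libraries where they do the work, as an engineer would, in place of code of your own. Each camera call takes 0.05 s, during which the arm holds its last target. There are 200 camera calls.

## Task

Push the glass column with the orange end fittings lengthwise along its trough, under the blue bridge, until its end rests against the blue end stop. Then screw the black knob on the bridge fully down (clockwise seen from above the knob, about one and a half turns, regripping as needed) so that the pad holds the column there. Let go of everything and leave the bottles and the beaker where they stand.

Things in the scene. Friction and masses are not known exactly. Their poses are not given: they have to be found in the camera images.
- clamp: Fixed leaning bench clamp; base plate 150 x 230 x 14 mm. Origin on the bench below v_line, z up, y level along the trough towards the end stop. Trough, bridge and screw lean 35 deg towards -x: their outward normal n is (-0.574, 0, 0.819) in this frame, their cross direction u is (0.819, 0, 0.574).
- v_line (a point): Bottom line of the 90 deg aluminium V trough, under the bridge's middle, 70 mm above the bench; axes as the clamp. The V is only 16 mm deep along n and runs from 120 mm on the -y side to the stop on the +y side. A column lying in it has its axis 25.5 mm and its top 43.5 mm from this line along n.
- bridge_top (a point): Middle of the blue bridge's upper face, 82 mm from v_line along n, where the screw passes; axes as the clamp. The bridge is 40 mm wide along y; its beam is 16 mm thick, its legs stand 42 to 56 mm to either side along u, so the column passes freely under it along y.
- stop_face (a point): Point on the blue end stop where the axis of the column meets it, 95 mm in the clamp's +y from the bridge's middle; axes as the clamp. The stop is 12 mm thick, 50 mm wide along u and rises to 38 mm from v_line along n.
- column: Loose glass column, 190 mm long, 36 mm diameter, orange ends, yellow filling, about 0.3 kg. Origin at its centre, y along it towards the stop; it may roll about y. It starts in the trough, reaching under the bridge, 45 to 85 mm short of the stop; its -y end is free, to be pushed or gripped with the tool leaning as the clamp does. Home: centre 95 mm from stop_face.
- knob_center (a point): Centre of the round black knurled knob, 50 mm diameter, 30 mm tall. z: the screw axis, outwards (n of the clamp); it turns with the knob, x along the white mark on top. It lies 125 mm from v_line along n at joint 0, 109 mm when home. Under the knob a 24 mm diameter hub, 12 mm long, meets the bridge at home, leaving 12 mm for fingertips.
- knob (a joint): Turn of the knob in rad, growing clockwise as seen looking down on the knob, which tightens. Starts between 0 and 2; the hard stop, fully home, is 10.05. A turn lowers the knob 10 mm. Friction is light (0.05 N m) and it stays where it is left. The sprung pad below meets the column at about 6.3 rad, then presses with up to 9 N.
- amber_bottle: Brown bottle, 76 mm diameter, 170 mm tall, standing on the bench at the end-stop side; origin at the centre of its underside. To be left alone.
- wash_bottle: White wash bottle with red cap and spout, 66 mm diameter, 170 mm tall, at the end-stop side; origin at the centre of its underside. To be left alone.
- beaker: Clear beaker, 70 mm diameter, 90 mm tall, on the other side, beyond the column's free end; origin at the centre of its underside. To be left alone.
Not all that is in view belongs to the job. There is more than one size of the column; the job needs the smallest.

How it is judged:
By the outcome, as a careful person would: the job done as asked, in the order asked, and still so for the second after the job is handed in, with the robot touching nothing.
It also fails if it takes over 72 s, if anything falls off the work surface, if the arm or the gripper's body presses on something with over 40 N, if the wrist force passes 120 N, or if a joint passes its speed limit or range.

## Working session

There is one attempt and no reset: what is moved stays moved. The work goes in short steps, Python scripts to look and compute and a tool call to move; the robot and the scene stay as the last step left them, time stands still between calls to the robot, and variables do not carry over. Pictures are saved under pics/ and viewed, at most 10 in all, crops included, and the job is handed in when it is done.

Besides the shell and the picture viewer there is one more tool, called as name(argument=value, ...), one argument or row to a line, values as JSON. servo_tool: Moves the arm, as the interface text tells. Its arguments: {"type":"object","properties":{"commands":{"type":"string"},"newtons":{"type":"number"}},"required":["commands"]}

```bash
mkdir -p pics
python3 - <<'E'
from workcell import ctrl, viewer
import cv2,numpy as np
for n in("side","top"):
    p,d=viewer.capture(n); np.savez(f"{n}0.npz",p=p,d=d); cv2.imwrite(f"pics/{n}0.png",cv2.resize(p[...,::-1],(800,600),interpolation=cv2.INTER_CUBIC))
    print(n,viewer.camera_info(n))
print(ctrl.observe())
E
```

```text
side {'fx': 373.398388797257, 'fy': 373.398388797257, 'cx': 255.84841910324093, 'cy': 182.94928762179495, 'R': array([[-0.83173565, -0.55509556, -0.00920458],
       [-0.3913124 ,  0.59792848, -0.69953995],
       [ 0.3938152 , -0.57823045, -0.71453421]]), 't': array([0.42842931, 0.28541413, 0.94416054])}
top {'fx': 354.8804489393398, 'fy': 354.8804489393398, 'cx': 253.75621546264946, 'cy': 191.91328292534286, 'R': array([[-0.01547322, -0.99985622,  0.0069373 ],
       [-0.98557558,  0.01408209, -0.16864895],
       [ 0.16852701, -0.00944678, -0.98565177]]), 't': array([-0.01709537,  0.52142096,  1.02275513])}
{'time': 0.1, 'qpos': array([-1.26460196e+00,  1.24471055e-01,  1.65155780e+00, -3.84964747e-05,
        1.36750039e+00, -8.26124364e-02]), 'joint_velocities': array([-0.00102707, -0.00177224, -0.00238125,  0.00174527, -0.00040077,
        0.00098987]), 'joint_torque': array([ 1.28006436e-04, -4.18880332e+01, -3.61096573e+01,  7.77937984e-02,
        4.61652142e-02, -6.23592382e-05]), 'tcp_pos': array([ 0.24618093, -0.60093607,  0.21347777]), 'tcp_rot': array([-9.60147060e-04,  9.81161881e-01,  1.93184949e-01, -1.26751612e-04]), 'wrist_force': array([ 0.05066892, -0.12414917, -0.19083093]), 'moment': array([-3.93615715e-05,  4.40926549e-03, -4.80803032e-03]), 'grip_force': 0.0, 'opening': 0.09524275272564668}
```

View pics/side0.png

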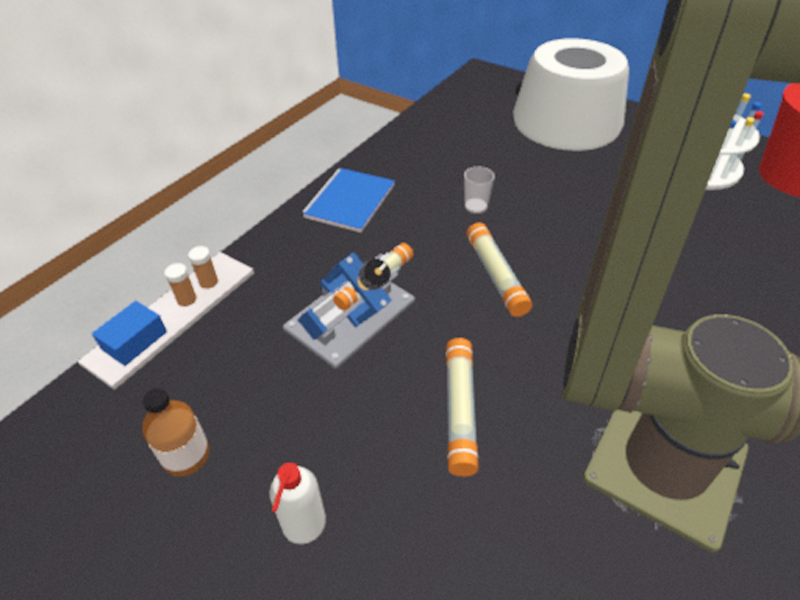

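View pics/top0.png

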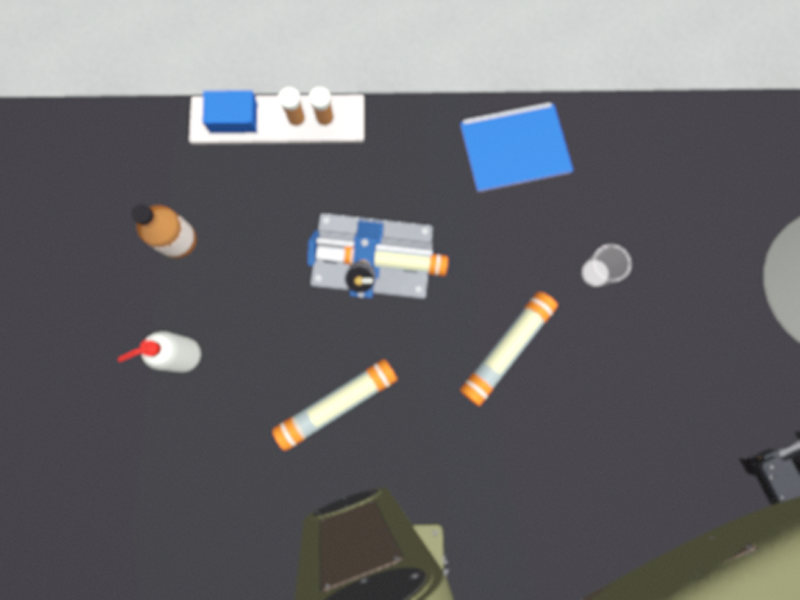

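The side view shows the clamp around (350,300), with the knob at (376,272). In the top view the clamp is around (373,257), the knob at (360,278) and the column's free end at (445,265). The stop is on the left (+y), and the clamp leans towards the robot.

Run:
```python
import cv2,numpy as np
a=np.load("side0.npz")["p"][145:240,170:280,::-1]; b=np.load("top0.npz")["p"][125:200,190:295,::-1]
cv2.imwrite("pics/cs.png",cv2.resize(a,None,fx=6,fy=6,interpolation=cv2.INTER_CUBIC))
cv2.imwrite("pics/ct.png",cv2.resize(b,None,fx=7,fy=7,interpolation=cv2.INTER_CUBIC))
```

```text
(no output)
```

View pics/cs.png

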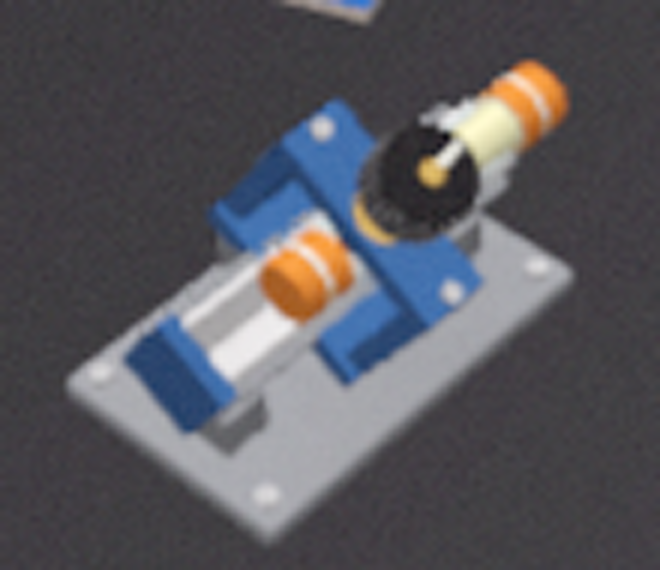

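View pics/ct.png

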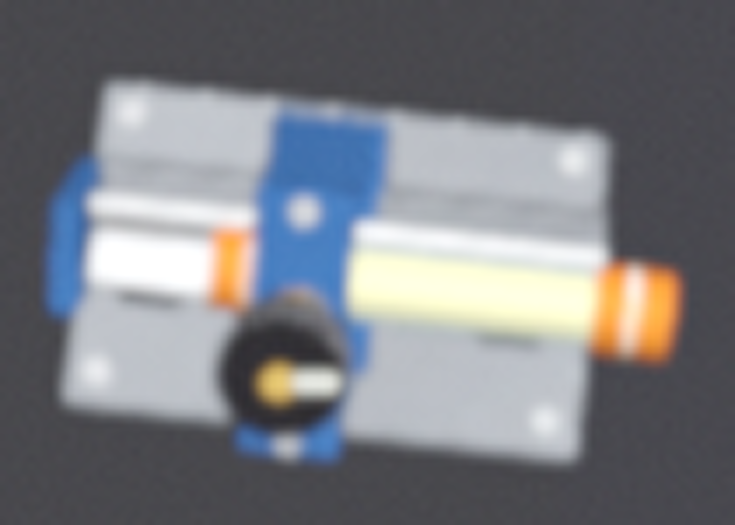

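The side crop shows plate bolts at (103,373), (267,494) and (538,265), bridge bolts at (321,127) and (452,292), and the knob centre at (432,172). In the top crop the plate bolts are at (131,112), (95,371), (545,421) and (572,160), the bridge bolts at (304,211) and (288,443), and the knob centre at (278,383). The white mark points to (340,382).

```bash
cat > h.py <<'E'
import numpy as np
from workcell import ctrl,viewer
from scipy.optimize import least_squares
C={n:viewer.camera_info(n) for n in("side","top")}
def proj(n,X):
    c=C[n];q=c["R"]@X+c["t"];return np.array([c["fx"]*q[0]/q[2]+c["cx"],c["fy"]*q[1]/q[2]+c["cy"]])
def S(x,y):return np.array([(x+.5)/6-.5+170,(y+.5)/6-.5+145])
def T(x,y):return np.array([(x+.5)/7-.5+190,(y+.5)/7-.5+125])
def tri(s,t):
    r=least_squares(lambda X:np.r_[proj("side",X)-s,proj("top",X)-t],[.55,0,.1]);return r.x,np.abs(r.fun).max()
E
python3 - <<'E'
from h import *
P={}
for k,s,t in [("bA",S(103,373),T(131,112)),("bB",S(267,494),T(95,371)),("bC",S(538,265),T(545,421)),("brU+",S(321,127),T(304,211)),("brU-",S(452,292),T(288,443)),("knobtop",S(432,172),T(278,383)),("mark end",S(460,138),T(338,382))]:
    P[k],e=tri(s,t);print(k,P[k].round(4),round(e,2))
v=P["bB"]-P["bC"];print("yaw of y",np.degrees(np.arctan2(-v[0],v[1])),np.linalg.norm(v))
v=P["bA"]-P["bB"];print("yaw of x",np.degrees(np.arctan2(v[1],v[0])),np.linalg.norm(v))
v=P["brU+"]-P["brU-"];print("u",np.degrees(np.arctan2(v[1],v[0])),v,np.linalg.norm(v))
print("plate centre",(P["bA"]+P["bC"])/2)
# fit yaw,x,y
def w(p,q):
    a=p[2];R=np.array([[np.cos(a),-np.sin(a),0],[np.sin(a),np.cos(a),0],[0,0,1]]);return R@np.array(q)+[p[0],p[1],0]
s_,c_=np.sin(np.radians(35)),np.cos(np.radians(35));n=np.array([-s_,0,c_]);u=np.array([c_,0,s_]);V=np.array([0,0,.07])
obs=[("side",S(321,127),0),("top",T(304,211),0),("side",S(452,292),1),("top",T(288,443),1),("side",S(432,172),2),("top",T(278,383),2)]
def f(p):
    Q=[V+n*.083+u*p[4],V+n*.083-u*p[4],V+n*p[3]]
    return np.concatenate([proj(c,w(p,Q[i]))-o for c,o,i in obs])
r=least_squares(f,[.55,0,.0,.14,.049]);print("fit",r.x.round(4),r.fun.round(2))
E
```

```text
bA [0.6918 0.1157 0.0166] 0.25
bB [0.5729 0.1311 0.0176] 0.03
bC [ 0.5475 -0.0679  0.0175] 0.07
brU+ [0.6031 0.0308 0.1659] 0.05
brU- [0.523  0.0409 0.1089] 0.15
knobtop [0.5322 0.0403 0.1819] 0.0
mark end [0.532  0.0178 0.185 ] 0.15
yaw of y -7.2890660343310625 0.2006099970546107
yaw of x -7.39639035899122 0.11984154769626876
u -7.145235985794476 [ 0.0801147  -0.01004305  0.05698628] 0.09882643181347428
plate centre [0.6196399  0.02390976 0.01701309]
fit [ 0.61    0.0301 -0.1276  0.1366  0.0494] [-0.03 -0.07 -0.04  0.09  0.15 -0.03 -0.22 -0.08  0.01 -0.08  0.08 -0.05]
```

```bash
cat >> h.py <<'E'
from scipy.spatial.transform import Rotation as Ro
yaw=-.1276;Rc=Ro.from_euler("z",yaw).as_matrix();O=np.array([.610,.0301,0])
s_,c_=np.sin(np.radians(35)),np.cos(np.radians(35))
n=Rc@[-s_,0,c_];u=Rc@[c_,0,s_];yc=Rc@[0,1.,0];V=O+[0,0,.07]
B=np.c_[u,yc,n]
def pt(a,b,c):return V+B@[a,b,c]
def rot(phi):return np.c_[yc,u,-n]@Ro.from_euler("z",phi).as_matrix()
def here():
    o=ctrl.observe();q=o["tcp_rot"];return o,o["tcp_pos"],Ro.from_quat(np.r_[q[1:],q[0]]).as_matrix()
def rep():
    o,p,R=here();print("t",o["time"],"TCP u,y,n",(B.T@(p-V)).round(4),"q",o["qpos"].round(3),"open",round(o["opening"],4),"F",o["wrist_force"].round(1),"M",o["moment"].round(2),"grip",round(o["grip_force"],1))
    d=Ro.from_matrix(rot(0).T@R).as_rotvec();print("rotvec from lean frame",d.round(3))
def go(a,b,c,phi,N):
    """equal rows: constant world velocity needs rotating tool axes; print per-row shift in tool axes"""
    o,p,R=here();rv=Ro.from_matrix(R.T@rot(phi)).as_rotvec();d=(pt(a,b,c)-p)/N
    print("dist",np.linalg.norm(d*N),"rv",rv.round(3),"per row",np.linalg.norm(rv/N),np.linalg.norm(d))
    for i in range(N):
        Ri=R@Ro.from_rotvec(rv*i/N).as_matrix();print((Ri.T@d).round(4),(rv/N).round(4))
E
python3 - <<'E'
from h import *
def fity(cam,o,k):return least_squares(lambda s:proj(cam,pt(0,s[0],k))-o,[0]) 
for nm,cam,o,k in [("+end side",'side',S(287,290),.0255),("-end top",'top',T(676,316),.0255),("-end side",'side',S(545,95),.0255)]:
    r=fity(cam,o,k);print(nm,r.x,r.fun)
rep();go(0,-.26,.12,0,12)
from h import V
print("target",pt(0,-.26,.12),pt(0,-.2,.03))
E
```

```text
+end side [0.0383531] [0.01543946 0.01967852]
-end top [-0.15259286] [-0.04453016  0.40013403]
-end side [-0.14922825] [-0.58536424 -0.74608165]
t 0.1 TCP u,y,n [-0.1475 -0.6722  0.2785] q [-1.265  0.124  1.652 -0.     1.368 -0.083] open 0.0952 F [ 0.1 -0.1 -0.2] M [-0.  0. -0.] grip 0.0
rotvec from lean frame [ 0.554 -0.321  1.021]
dist 0.46559900099912704 rv [-0.554  0.321 -1.021] per row 0.10039869178730428 0.038799916749927256
[ 0.0323 -0.0212  0.0038] [-0.0462  0.0267 -0.085 ]
[ 0.0339 -0.0185  0.0038] [-0.0462  0.0267 -0.085 ]
[ 0.0352 -0.0157  0.0039] [-0.0462  0.0267 -0.085 ]
[ 0.0364 -0.0129  0.0042] [-0.0462  0.0267 -0.085 ]
[ 0.0372 -0.01    0.0047] [-0.0462  0.0267 -0.085 ]
[ 0.0378 -0.007   0.0053] [-0.0462  0.0267 -0.085 ]
[ 0.0381 -0.004   0.006 ] [-0.0462  0.0267 -0.085 ]
[ 0.0382 -0.0011  0.0069] [-0.0462  0.0267 -0.085 ]
[0.0379 0.0018 0.008 ] [-0.0462  0.0267 -0.085 ]
[0.0374 0.0046 0.0091] [-0.0462  0.0267 -0.085 ]
[0.0367 0.0073 0.0104] [-0.0462  0.0267 -0.085 ]
[0.0356 0.0099 0.0118] [-0.0462  0.0267 -0.085 ]
target [ 0.50864435 -0.21902745  0.16829825] [ 0.56748179 -0.16608433  0.09457456]
```

servo_tool(
  commands="0.0323 -0.0212 0.0038 -0.046 0.027 -0.085 0;0.0339 -0.0185 0.0038 -0.046 0.027 -0.085 0;0.0352 -0.0157 0.0039 -0.046 0.027 -0.085 0;0.0364 -0.0129 0.0042 -0.046 0.027 -0.085 0;0.0372 -0.01 0.0047 -0.046 0.027 -0.085 0;0.0378 -0.007 0.0053 -0.046 0.027 -0.085 0;0.0381 -0.004 0.006 -0.046 0.027 -0.085 0;0.0382 -0.0011 0.0069 -0.046 0.027 -0.085 0;0.0379 0.0018 0.008 -0.046 0.027 -0.085 0;0.0374 0.0046 0.0091 -0.046 0.027 -0.085 0;0.0367 0.0073 0.0104 -0.046 0.027 -0.085 0;0.0356 0.0099 0.0118 -0.046 0.027 -0.085 0",
  newtons=20,
)

```text
time: 1.3
tcp_pos: [0.5091, -0.2179, 0.1692]
tcp_rot: [0.226, 0.715, 0.631, 0.2]
wrist_force: [0.2, -0.1, -0.3]
opening: 0.0047
grip_force: 0.0
```

Run:
```python
from h import *
rep();go(0,-.185,.024,0,5)
```

```text
t 1.3 TCP u,y,n [ 0.0008 -0.2588  0.1205] q [-0.659 -0.405  2.292  0.441  0.761 -0.781] open 0.0047 F [ 0.2 -0.1 -0.3] M [ 0.03  0.17 -0.04] grip 0.0
rotvec from lean frame [-0.002  0.003 -0.003]
dist 0.1215319898577042 rv [ 0.002 -0.003  0.003] per row 0.0009207852067956213 0.02430639797154084
[ 0.0147 -0.0002  0.0194] [ 0.0005 -0.0006  0.0005]
[ 0.0147 -0.0002  0.0193] [ 0.0005 -0.0006  0.0005]
[ 0.0147 -0.0002  0.0193] [ 0.0005 -0.0006  0.0005]
[ 0.0147 -0.0002  0.0193] [ 0.0005 -0.0006  0.0005]
[ 0.0148 -0.0002  0.0193] [ 0.0005 -0.0006  0.0005]
```

servo_tool(
  commands="0.0145 0 0.0193 0 0 0 0;0.0145 0 0.0193 0 0 0 0;0.0145 0 0.0193 0 0 0 0;0.0145 0 0.0193 0 0 0 0;0.0145 0 0.0193 0 0 0 0;0 0 0 0 0 0 0;0.01 0 0 0 0 0 0;0.01 0 0 0 0 0 0;0.01 0 0 0 0 0 0;0.01 0 0 0 0 0 0;0.01 0 0 0 0 0 0;0.01 0 0 0 0 0 0",
)

```text
time: 2.5
tcp_pos: [0.5803, -0.0956, 0.0915]
tcp_rot: [0.226, 0.716, 0.63, 0.199]
wrist_force: [0.1, -2.6, -1.2]
opening: 0.0004
grip_force: 0.8
```

Run:
```python
from h import *
import cv2
rep()
p,d=viewer.capture("side");cv2.imwrite("pics/push1.png",cv2.resize(p[120:250,150:320,::-1],None,fx=4,fy=4,interpolation=cv2.INTER_CUBIC))
```

```text
t 2.5 TCP u,y,n [ 0.0013 -0.1285  0.0253] q [-0.306 -0.22   2.297  0.228  0.471 -0.35 ] open 0.0004 F [ 0.1 -2.6 -1.2] M [-0.25  0.38 -0.21] grip 0.8
rotvec from lean frame [-0.001  0.001  0.001]
```

View pics/push1.png

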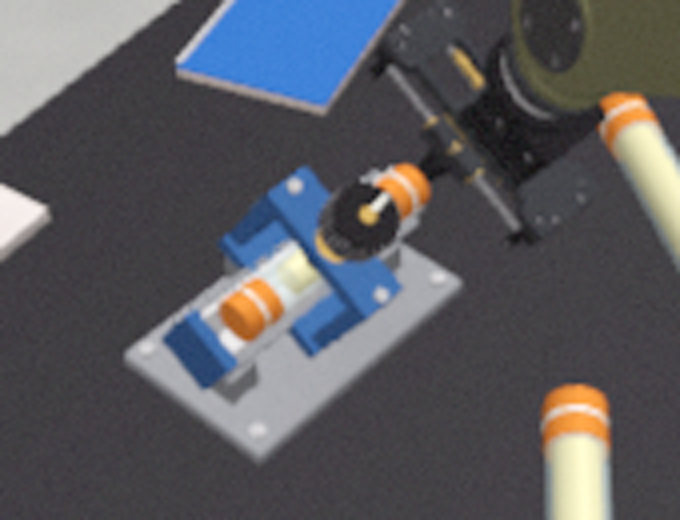

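The column is sliding: its end is at (250,310), still about 24 mm short of the stop. I'll keep pushing gently.

servo_tool(
  commands="0.006 0 0 0 0 0 0;0.006 0 0 0 0 0 0;0.005 0 0 0 0 0 0;0.003 0 0 0 0 0 0;0.002 0 0 0 0 0 0;0.001 0 0 0 0 0 0;0 0 0 0 0 0 0",
)

```text
time: 3.25
tcp_pos: [0.5832, -0.0746, 0.0915]
tcp_rot: [0.227, 0.716, 0.63, 0.198]
wrist_force: [-5.5, -11.2, 2.1]
opening: 0.0004
grip_force: 6.3
```

Run:
```python
from h import *
rep()
```

```text
t 3.25 TCP u,y,n [ 0.0015 -0.1073  0.0252] q [-0.254 -0.221  2.297  0.159  0.462 -0.247] open 0.0004 F [ -5.5 -11.2   2.1] M [-1.77  0.91 -1.21] grip 6.3
rotvec from lean frame [-0.001 -0.002 -0.001]
```

servo_tool(
  commands="0.001 0 0 0 0 0 0;0 0 0 0 0 0 0;-0.003 0 0 0 0 0 0;-0.03 0 0 0 0 0 0.0;0 0 -0.03 0 0 0 0;0 0 -0.04 0 0 0 0.095;0 0 -0.04 0 0 0 0.095;0 0 -0.04 0 0 0 0.095;0 0 -0.03 0 0 0 0.095;0 0 0 0 0 0 0.095",
)

```text
time: 4.25
tcp_pos: [0.4777, -0.0918, 0.2448]
tcp_rot: [0.23, 0.715, 0.629, 0.202]
wrist_force: [0.4, 0.2, 0.4]
opening: 0.035
grip_force: 0.0
```

Run:
```python
from h import *
import cv2
rep()
for c,w in(("side",np.s_[120:250,150:320]),("top",np.s_[115:215,170:340])):
    p,d=viewer.capture(c);cv2.imwrite(f"pics/push2{c}.png",cv2.resize(p[w][...,::-1],None,fx=4,fy=4,interpolation=cv2.INTER_CUBIC))
for c,k in(("side",(0,.095,.0255)),("side",(0,-.095,.0255))):print(c,(proj(c,pt(*k))-[150,120])*4)
```

```text
t 4.25 TCP u,y,n [ 0.0055 -0.1377  0.2095] q [-0.393 -0.716  2.352  0.195  0.909 -0.338] open 0.035 F [0.4 0.2 0.4] M [-0.03  0.23  0.02] grip 0.0
rotvec from lean frame [-0.011 -0.     0.   ]
side [212.25064107 336.84156949]
side [393.28501812 194.80476937]
```

View pics/push2side.png

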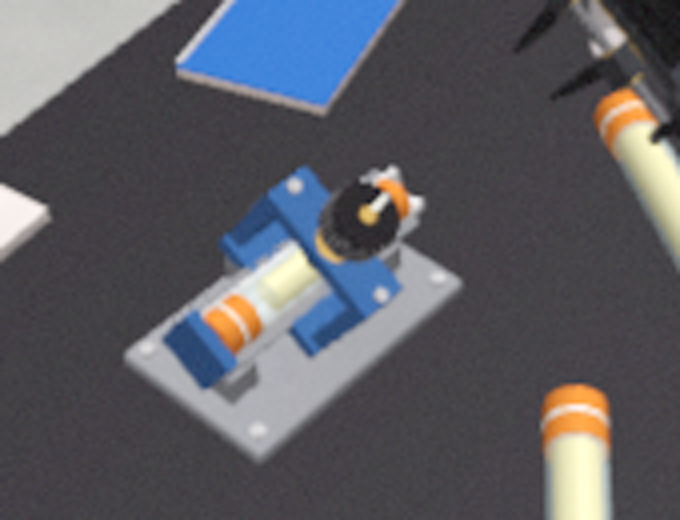

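The column's orange end is now against the stop at (228,322). Next I'll move above the knob and wind the wrist back.

Run:
```python
from h import *
go(0,0,.165,-1.4,10)
```

```text
dist 0.14305693078886003 rv [ 3.000e-03  1.000e-03 -1.401e+00] per row 0.14008218541821316 0.014305693078886003
[ 0.0137 -0.0002  0.004 ] [ 3.000e-04  1.000e-04 -1.401e-01]
[0.0136 0.0017 0.004 ] [ 3.000e-04  1.000e-04 -1.401e-01]
[0.0132 0.0036 0.004 ] [ 3.000e-04  1.000e-04 -1.401e-01]
[0.0126 0.0054 0.004 ] [ 3.000e-04  1.000e-04 -1.401e-01]
[0.0117 0.0072 0.004 ] [ 3.000e-04  1.000e-04 -1.401e-01]
[0.0106 0.0087 0.004 ] [ 3.000e-04  1.000e-04 -1.401e-01]
[0.0093 0.0101 0.004 ] [ 3.000e-04  1.000e-04 -1.401e-01]
[0.0078 0.0113 0.004 ] [ 3.000e-04  1.000e-04 -1.401e-01]
[0.0061 0.0123 0.004 ] [ 3.000e-04  1.000e-04 -1.401e-01]
[0.0043 0.013  0.004 ] [ 3.000e-04  1.000e-04 -1.401e-01]
```

servo_tool(
  commands="0.0137 -0.0002 0.004 0 0 -0.14 0.095;0.0136 0.0017 0.004 0 0 -0.14 0.095;0.0132 0.0036 0.004 0 0 -0.14 0.095;0.0126 0.0054 0.004 0 0 -0.14 0.095;0.0117 0.0072 0.004 0 0 -0.14 0.095;0.0106 0.0087 0.004 0 0 -0.14 0.095;0.0093 0.0101 0.004 0 0 -0.14 0.095;0.0078 0.0113 0.004 0 0 -0.14 0.095;0.0061 0.0123 0.004 0 0 -0.14 0.095;0.0043 0.013 0.004 0 0 -0.14 0.095",
)

```text
time: 5.35
tcp_pos: [0.515, 0.0432, 0.2012]
tcp_rot: [0.298, 0.139, 0.944, 0.007]
wrist_force: [0.2, 0.1, -0.2]
opening: 0.0948
grip_force: 0.0
```

Run:
```python
from h import *
rep();go(0,0,.165,-1.4,1)
```

```text
t 5.35 TCP u,y,n [-0.0033  0.0009  0.1625] q [ 0.029 -0.56   2.334 -0.125  0.771 -1.187] open 0.0948 F [ 0.2  0.1 -0.2] M [0.15 0.2  0.05] grip 0.0
rotvec from lean frame [ 0.002  0.005 -1.406]
dist 0.004215190505614939 rv [ 0.001 -0.005  0.006] per row 0.007637255783824815 0.004215190505614939
[-0.0033 -0.0003 -0.0025] [ 0.0012 -0.0048  0.0058]
```

servo_tool(
  commands="-0.0033 -0.0003 0 0 -0.005 -0.14 0.095;0 0 0 0 0 -0.15 0.095;0 0 0 0 0 -0.15 0.095;0 0 0 0 0 -0.15 0.095;0 0 0 0 0 -0.15 0.095;0 0 0 0 0 -0.15 0.095;0 0 0 0 0 -0.15 0.095;0 0 0 0 0 -0.15 0.095;0 0 0 0 0 -0.15 0.095;0 0 0 0 0 -0.15 0.095;0 0 0 0 0 0 0.095",
)

```text
time: 6.45
tcp_pos: [0.5175, 0.0413, 0.2035]
tcp_rot: [0.226, -0.535, 0.789, -0.199]
wrist_force: [-1.0, 0.8, -0.6]
opening: 0.0949
grip_force: 0.0
```

Run:
```python
from h import *
import cv2
rep();go(0,0,.105,-2.9,4)
p,d=viewer.capture("side");cv2.imwrite("pics/kn1.png",cv2.resize(p[110:230,170:330][...,::-1],None,fx=4,fy=4,interpolation=cv2.INTER_CUBIC))
```

```text
t 6.45 TCP u,y,n [ 0.0002 -0.0007  0.1628] q [ 0.025 -0.559  2.331 -0.124  0.767 -2.675] open 0.0949 F [-1.   0.8 -0.6] M [0.21 0.3  0.01] grip 0.0
rotvec from lean frame [-2.00e-03 -1.00e-03 -2.89e+00]
dist 0.05783745841295646 rv [-0.     0.002 -0.01 ] per row 0.0026457693937023607 0.014459364603239116
[-0.0001  0.0001  0.0145] [-0.0001  0.0004 -0.0026]
[-0.0001  0.0001  0.0145] [-0.0001  0.0004 -0.0026]
[-0.0001  0.0001  0.0145] [-0.0001  0.0004 -0.0026]
[-0.0001  0.0001  0.0145] [-0.0001  0.0004 -0.0026]
```

View pics/kn1.png

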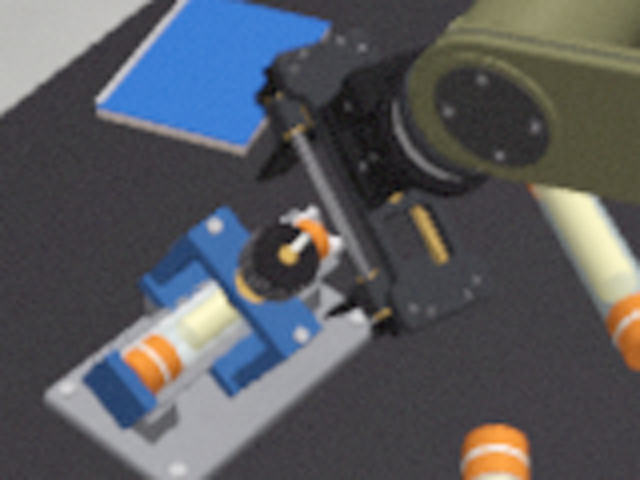

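The gripper is square above the knob at (287,257), with one finger on each side. I'll go down and grip.

servo_tool(
  commands="0 0 0.0145 0 0 0 0.095;0 0 0.0145 0 0 0 0.095;0 0 0.0145 0 0 0 0.095;0 0 0.0145 0 0 0 0.095;0 0 0 0 0 0 0.095;0 0 0 0 0 0 0.04;0 0 0 0 0 0 0.04;0 0 0 0 0 0 0.04;0 0 0 0 0 0 0.04;0 0 0 0 0 0 0.04;0 0 0 0 0 0 0.04;0 0 0 0 0 0 0.04",
  newtons=15,
)

```text
time: 7.7
tcp_pos: [0.5503, 0.0373, 0.1584]
tcp_rot: [0.227, -0.535, 0.789, -0.199]
wrist_force: [-6.1, 2.7, 2.3]
opening: 0.05
grip_force: 15.0
```

Run:
```python
from h import *
rep()
```

```text
t 7.7 TCP u,y,n [ 0.0014 -0.0005  0.107 ] q [ 0.012 -0.413  2.316 -0.132  0.634 -2.667] open 0.05 F [-6.1  2.7  2.3] M [0.56 0.99 0.17] grip 15.0
rotvec from lean frame [-0.003 -0.003 -2.888]
```

servo_tool(
  commands="0 0 0.0002 0 0 0.149 0.04;0 0 0.0002 0 0 0.149 0.04;0 0 0.0002 0 0 0.149 0.04;0 0 0.0003 0 0 0.149 0.04;0 0 0.0002 0 0 0.149 0.04;0 0 0.0003 0 0 0.149 0.04;0 0 0.0002 0 0 0.149 0.04;0 0 0.0003 0 0 0.149 0.04;0 0 0.0002 0 0 0.149 0.04;0 0 0.0002 0 0 0.149 0.04;0 0 0.0002 0 0 0.149 0.04;0 0 0.0003 0 0 0.149 0.04",
)

```text
time: 8.9
tcp_pos: [0.552, 0.0368, 0.1562]
tcp_rot: [0.297, 0.283, 0.91, 0.053]
wrist_force: [-6.0, 1.7, 2.8]
opening: 0.0496
grip_force: 15.0
```

Run:
```python
from h import *
import cv2
rep()
p,d=viewer.capture("side");cv2.imwrite("pics/kn2.png",cv2.resize(p[110:230,170:330][...,::-1],None,fx=4,fy=4,interpolation=cv2.INTER_CUBIC))
```

```text
t 8.9 TCP u,y,n [ 0.0016 -0.0008  0.1041] q [ 0.011 -0.405  2.315 -0.134  0.627 -0.873] open 0.0496 F [-6.   1.7  2.8] M [ 0.07  0.88 -0.03] grip 15.0
rotvec from lean frame [-0.003 -0.    -1.095]
```

View pics/kn2.png

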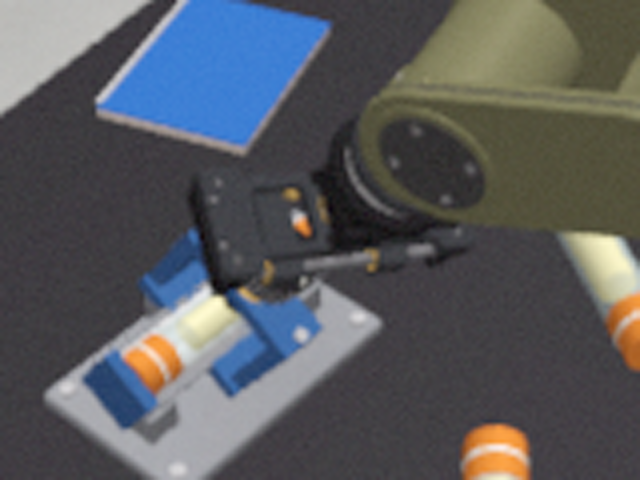

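The turn went cleanly: 1.79 rad and 2.9 mm down, with the column still at the stop at (153,362). I'll carry on turning.

servo_tool(
  commands="0 0 0.0002 0 0 0.149 0.04;0 0 0.0002 0 0 0.149 0.04;0 0 0.0002 0 0 0.149 0.04;0 0 0.0003 0 0 0.149 0.04;0 0 0.0002 0 0 0.149 0.04;0 0 0.0003 0 0 0.149 0.04;0 0 0.0002 0 0 0.149 0.04;0 0 0.0003 0 0 0.149 0.04;0 0 0.0002 0 0 0.149 0.04;0 0 0.0002 0 0 0.149 0.04;0 0 0.0002 0 0 0.149 0.04;0 0 0.0003 0 0 0.149 0.04",
)

```text
time: 10.15
tcp_pos: [0.5533, 0.0365, 0.1536]
tcp_rot: [0.145, 0.887, 0.35, 0.264]
wrist_force: [-7.0, 0.6, 2.7]
opening: 0.0499
grip_force: 15.0
```

servo_tool(
  commands="0 0 0.0002 0 0 0.149 0.04;0 0 0.0002 0 0 0.149 0.04;0 0 0.0002 0 0 0.149 0.04;0 0 0.0003 0 0 0.149 0.04;0 0 0.0002 0 0 0.149 0.04;0 0 0.0003 0 0 0.149 0.04;0 0 0.0002 0 0 0.149 0.04;0 0 0.0003 0 0 0.149 0.04;0 0 0.0002 0 0 0.149 0.04;0 0 0.0002 0 0 0.149 0.04;0 0 0 0 0 0 0.04",
)

```text
time: 11.25
tcp_pos: [0.5546, 0.0366, 0.1517]
tcp_rot: [-0.073, 0.89, -0.343, 0.293]
wrist_force: [-5.4, 2.6, 2.2]
opening: 0.0498
grip_force: 15.0
```

Run:
```python
from h import *
rep()
```

```text
t 11.25 TCP u,y,n [ 0.0012 -0.0006  0.0989] q [ 0.01  -0.391  2.313 -0.135  0.616  2.403] open 0.0498 F [-5.4  2.6  2.2] M [0.28 1.09 0.02] grip 15.0
rotvec from lean frame [1.00e-03 3.00e-03 2.18e+00]
```

servo_tool(
  commands="0 0 0 0 0 0 0.095;0 0 0 0 0 0 0.095;0 0 0 0 0 0 0.095;0 0 0 0 0 -0.149 0.095;0 0 0 0 0 -0.149 0.095;0 0 0 0 0 -0.149 0.095;0 0 0 0 0 -0.149 0.095;0 0 0 0 0 -0.149 0.095;0 0 0 0 0 -0.149 0.095;0 0 0 0 0 -0.149 0.095;0 0 0 0 0 -0.149 0.095;0 0 0 0 0 -0.149 0.095",
)

```text
time: 12.45
tcp_pos: [0.5561, 0.0362, 0.1532]
tcp_rot: [0.127, 0.908, 0.288, 0.276]
wrist_force: [0.0, 0.0, 0.2]
opening: 0.0951
grip_force: 0.0
```

servo_tool(
  commands="0 0 0 0 0 -0.149 0.095;0 0 0 0 0 -0.149 0.095;0 0 0 0 0 -0.149 0.095;0 0 0 0 0 -0.149 0.095;0 0 0 0 0 -0.149 0.095;0 0 0 0 0 -0.149 0.095;0 0 0 0 0 -0.149 0.095;0 0 0 0 0 -0.149 0.095;0 0 0 0 0 -0.149 0.095;0 0 0 0 0 -0.149 0.095;0 0 0 0 0 -0.149 0.095;0 0 0 0 0 -0.149 0.095",
)

```text
time: 13.65
tcp_pos: [0.5561, 0.0363, 0.1531]
tcp_rot: [0.295, 0.344, 0.888, 0.074]
wrist_force: [-0.6, 0.2, -0.2]
opening: 0.0949
grip_force: 0.0
```

servo_tool(
  commands="0 0 0 0 0 -0.149 0.095;0 0 0 0 0 -0.149 0.095;0 0 0 0 0 -0.149 0.095;0 0 0 0 0 -0.149 0.095;0 0 0 0 0 -0.149 0.095;0 0 0 0 0 -0.149 0.095;0 0 0 0 0 -0.149 0.095;0 0 0 0 0 -0.149 0.095;0 0 0 0 0 -0.149 0.095;0 0 0 0 0 -0.149 0.095;0 0 0 0 0 -0.149 0.095;0 0 0 0 0 0 0.095",
)

```text
time: 14.85
tcp_pos: [0.5561, 0.0363, 0.1531]
tcp_rot: [0.255, -0.411, 0.859, -0.164]
wrist_force: [-0.7, -0.2, 0.6]
opening: 0.095
grip_force: 0.0
```

Run:
```python
from h import *
rep();go(0,0,.097,-2.6,1)
```

```text
t 14.85 TCP u,y,n [ 0.0033 -0.0007  0.0992] q [ 0.01  -0.391  2.312 -0.135  0.613 -2.368] open 0.095 F [-0.7 -0.2  0.6] M [ 0.23  0.22 -0.  ] grip 0.0
rotvec from lean frame [-0.004 -0.007 -2.591]
dist 0.00400965036532518 rv [-0.004  0.004 -0.009] per row 0.011076934588628112 0.00400965036532518
[0.0011 0.0032 0.0022] [-0.0045  0.0045 -0.0091]
```

servo_tool(
  commands="0.0011 0.0032 0 -0.004 0.004 -0.14 0.095;0 0 0 0 0 -0.14 0.095;0 0 0 0 0 0 0.04;0 0 0 0 0 0 0.04;0 0 0 0 0 0 0.04;0 0 0 0 0 0 0.04;0 0 0 0 0 0 0.04;0 0 0 0 0 0 0.04;0 0 0 0 0 0 0.04",
)

```text
time: 15.75
tcp_pos: [0.5546, 0.037, 0.1522]
tcp_rot: [0.229, -0.527, 0.794, -0.198]
wrist_force: [6.5, -2.6, -2.1]
opening: 0.0498
grip_force: 15.0
```

servo_tool(
  commands="0 0 0.0002 0 0 0.149 0.04;0 0 0.0002 0 0 0.149 0.04;0 0 0.0002 0 0 0.149 0.04;0 0 0.0003 0 0 0.149 0.04;0 0 0.0002 0 0 0.149 0.04;0 0 0.0003 0 0 0.149 0.04;0 0 0.0002 0 0 0.149 0.04;0 0 0.0003 0 0 0.149 0.04;0 0 0.0002 0 0 0.149 0.04;0 0 0.0002 0 0 0.149 0.04;0 0 0.0002 0 0 0.149 0.04;0 0 0.0003 0 0 0.149 0.04",
)

```text
time: 16.95
tcp_pos: [0.5563, 0.0361, 0.1501]
tcp_rot: [0.298, 0.291, 0.907, 0.054]
wrist_force: [6.8, -6.2, -0.9]
opening: 0.0499
grip_force: 15.0
```

servo_tool(
  commands="0 0 0.0002 0 0 0.149 0.04;0 0 0.0002 0 0 0.149 0.04;0 0 0.0002 0 0 0.149 0.04;0 0 0.0003 0 0 0.149 0.04;0 0 0.0002 0 0 0.149 0.04;0 0 0.0003 0 0 0.149 0.04;0 0 0 0 0 0 0.04",
)

```text
time: 17.65
tcp_pos: [0.5569, 0.0359, 0.1487]
tcp_rot: [0.245, 0.654, 0.694, 0.177]
wrist_force: [5.3, -6.2, -0.6]
opening: 0.0501
grip_force: 15.0
```

Run:
```python
from h import *
rep();o,p,R=here();print("Mtool",R.T@o["moment"],"Ftool",R.T@o["wrist_force"])
```

```text
t 17.65 TCP u,y,n [ 0.0014 -0.0011  0.0951] q [ 0.011 -0.381  2.312 -0.144  0.606  0.045] open 0.0501 F [ 5.3 -6.2 -0.6] M [-0.92 -0.13 -0.69] grip 15.0
rotvec from lean frame [-0.003 -0.002 -0.187]
Mtool [-0.02685971 -1.15922814  0.05050527] Ftool [-6.19955432  3.54270308  4.00812443]
```

servo_tool(
  commands="0 0 0.0002 0 0 0.149 0.04;0 0 0.0002 0 0 0.149 0.04;0 0 0.0002 0 0 0.149 0.04;0 0 0.0003 0 0 0.149 0.04;0 0 0 0 0 0 0.04",
)

```text
time: 18.15
tcp_pos: [0.5572, 0.0359, 0.1478]
tcp_rot: [0.182, 0.829, 0.471, 0.241]
wrist_force: [5.2, -6.5, -1.2]
opening: 0.0499
grip_force: 15.0
```

Run:
```python
from h import *
rep();o,p,R=here();print("Mtool",R.T@o["moment"],"Ftool",R.T@o["wrist_force"])
```

```text
t 18.15 TCP u,y,n [ 0.0011 -0.001   0.0942] q [ 0.011 -0.379  2.312 -0.144  0.605  0.641] open 0.0499 F [ 5.2 -6.5 -1.2] M [-0.67 -0.04 -0.47] grip 15.0
rotvec from lean frame [-0.003 -0.001  0.409]
Mtool [-0.4377671  -0.69552946  0.00185769] Ftool [-3.59992504  6.12007144  4.46206123]
```

servo_tool(
  commands="0 0 0.0002 0 0 0.149 0.04;0 0 0.0002 0 0 0.149 0.04;0 0 0 0 0 0 0.04",
)

```text
time: 18.45
tcp_pos: [0.5576, 0.0363, 0.1477]
tcp_rot: [0.144, 0.889, 0.343, 0.266]
wrist_force: [5.5, -4.5, -0.6]
opening: 0.0502
grip_force: 15.0
```

Run:
```python
from h import *
rep();o,p,R=here();print("Mtool",R.T@o["moment"],"Ftool",R.T@o["wrist_force"])
```

```text
t 18.45 TCP u,y,n [ 0.0014 -0.0006  0.0938] q [ 0.011 -0.378  2.311 -0.143  0.603  0.939] open 0.0502 F [ 5.5 -4.5 -0.6] M [-0.54 -0.27 -0.36] grip 15.0
rotvec from lean frame [-0.004  0.     0.707]
Mtool [-0.65727934 -0.25299021  0.00529557] Ftool [0.15077612 5.94903846 3.94129729]
```

servo_tool(
  commands="0 0 0.0002 0 0 0.149 0.04;0 0 0.0002 0 0 0.149 0.04;0 0 0.0002 0 0 0.149 0.04",
)

```text
time: 18.75
tcp_pos: [0.5588, 0.0367, 0.1488]
tcp_rot: [0.081, 0.943, 0.136, 0.293]
wrist_force: [0.9, -1.9, 4.4]
opening: 0.0494
grip_force: 15.0
```

Run:
```python
from h import *
rep();o,p,R=here();print("Mtool",R.T@o["moment"],"Ftool",R.T@o["wrist_force"])
```

```text
t 18.75 TCP u,y,n [0.0029 0.     0.0941] q [ 0.012 -0.377  2.31  -0.143  0.601  1.389] open 0.0494 F [ 0.9 -1.9  4.4] M [-0.5  -0.25  0.26] grip 15.0
rotvec from lean frame [-0.006  0.003  1.156]
Mtool [-0.3325129   0.1981867  -0.48029037] Ftool [ 2.44990683  3.02698104 -2.89271793]
```

The torque jumped to 0.48 N m with slip, so this is the hard stop. I'll release and retreat straight out along the screw axis.

servo_tool(
  commands="0 0 0 0 0 0.05 0.04;0 0 0 0 0 0 0.095;0 0 0 0 0 0 0.095;0 0 0 0 0 0 0.095;0 0 0 0 0 0 0.095;0 0 -0.02 0 0 0 0.095;0 0 -0.03 0 0 0 0.095;0 0 -0.03 0 0 0 0.095;0 0 -0.03 0 0 0 0.095;-0.02 0.04 0 0 0 0 0.095;-0.02 0.04 0 0 0 0 0.095;0 0 0 0 0 0 0.095",
)

```text
time: 19.95
tcp_pos: [0.4749, -0.0478, 0.2311]
tcp_rot: [0.076, 0.947, 0.11, 0.291]
wrist_force: [0.6, 0.3, -0.4]
opening: 0.0951
grip_force: 0.0
```

Run:
```python
from h import *
import cv2
rep()
a,_=viewer.capture("side");b,_=viewer.capture("top");np.savez("fin.npz",a=a,b=b)
a=cv2.resize(a[145:240,170:280,::-1],None,fx=6,fy=6,interpolation=cv2.INTER_CUBIC)[:525];b=cv2.resize(b[125:200,190:295,::-1],None,fx=7,fy=7,interpolation=cv2.INTER_CUBIC)
cv2.imwrite("pics/fins.png",a);cv2.imwrite("pics/fint.png",b)
for k in(.1216+.0,.1206,.1366):print(k,(proj("side",pt(0,0,k))-[170,145])*6,(proj("top",pt(0,0,k))-[190,125])*7)
```

```text
t 19.95 TCP u,y,n [-0.0092 -0.0944  0.2032] q [-0.253 -0.734  2.381  0.084  0.888  1.053] open 0.0951 F [ 0.6  0.3 -0.4] M [ 0.1   0.33 -0.04] grip 0.0
rotvec from lean frame [-0.005 -0.005  1.209]
0.1216 [416.52186009 180.03436696] [280.24518776 364.30284158]
0.1206 [415.66555918 180.75198639] [280.55704569 363.29133046]
0.1366 [429.54126829 169.12350592] [275.49478601 379.71076812]
```

View pics/fins.png

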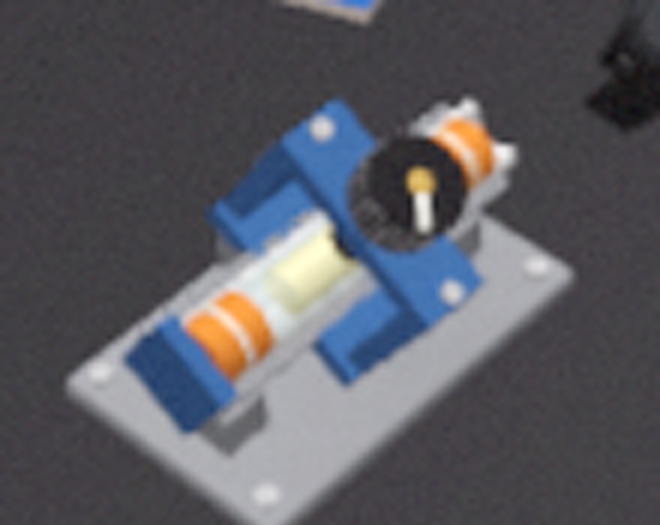

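The knob is down: its centre is at (421,180) and the mark has turned about 500°. That is 8.7 rad, which puts its start at about 1.3 rad, inside the given range. The column is against the stop at (228,335) and the gripper is clear.

```bash
python3 -c "
from workcell import ctrl
print(ctrl.sign_off())"
```

```text
the job is handed in; nothing more can be done
None
```

I pushed the column against the end stop, screwed the knob down to its hard stop (about 8.7 rad, judged from the torque jump and the mark), let go and backed the gripper clear, then handed the job in at about 20 s; I did not take a last look at the bottles and beaker, but no move went near them.

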